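Pull the filter cassette from the vacuum pump

TASK

Stop the vacuum pump with the broad key in the middle of its panel, then vent the bay that holds the taller, round-capped filter cassette by pressing the round key in front of that bay; press each key fully and let it come back up. Then pinch that cassette's two side catches together, lift the cassette out of its bay, and finish still holding it by the pinched catches, upright and still, with its underside at least 5 cm above the top of the pump. Leave the other round key, the flat cassette and everything standing about alone.

Things in the scene. Friction and masses are not known exactly. Their poses are not given: they have to be found in the camera images.
- pump: vacuum pump: fixed grey box 250 (x, front to back) x 330 mm (y), flat top (deck) 100 mm above the table; origin: middle of its underside, x from front to back, y to its left, z up; yaw within 0.35 rad of the robot's. On the deck: three keys in a row along the front, behind them a left and a right bay (centres at x 20, y +-72 mm), each holding a filter cassette; gauge and heads 15 mm high at the back
- run_stop (a joint): the broad run/stop key: 0 up, grows as it is pressed, 0.005 m fully down; spring, 1.5 N to start, 4.5 N at the bottom; it comes back up by itself
- run_stop_top (a point): centre of the run/stop key's top face (26 mm by 44 mm, the broad rectangular key in the middle of the panel), 14 mm above the deck when up; it moves straight down
- vent_left (a joint): the left bay's round vent key: 0 up, 0.005 m fully down, spring 1.5 to 4.5 N, comes back up by itself
- vent_left_top (a point): centre of the left vent key's top face (round, 22 mm across), 14 mm above the deck when up, 108 mm in front of the middle of the left bay
- vent_right (a joint): the right bay's round vent key: as vent_left
- vent_right_top (a point): centre of the right vent key's top face (round, 22 mm across), 14 mm above the deck when up, 108 mm in front of the middle of the right bay
- tall_grip (a point): midway between the two catches of the taller cassette (white, 0.17-0.29 kg, in the left or right bay), half-way up their thumb pads, 27 mm above the deck when seated; axes as the pump's, the catches lie at +y and -y. Above the deck the cassette is 88 (x) x 32 (y) x 46 mm, plus a round cap on top, 31 mm across, 18 mm high, that the other lacks. About 2 mm of play in its bay
- tall_foot (a point): centre of the underside of the taller cassette's plug, 51 mm below tall_grip; when seated it lies 24 mm below the deck (76 mm above the table), so a lift of 75 mm puts it about 50 mm above the deck
- tall_catch_left (a joint): taller cassette's catch on its +y side, a sprung slide (3 N to start, 7.2 N fully in): 0 free, 0.007 m fully in. Its ribbed grey thumb pad is 34 mm long (x), 34 mm tall, 10 to 44 mm above the deck; the two pads' outer faces are 50 mm apart when free, 36 mm when fully in. Barbs under the deck's edge lock the cassette down until both catches are in by about 5 mm
- tall_catch_right (a joint): the same catch on the taller cassette's -y side: 0 free, grows as it is pushed in, 0.007 m fully in
- flat_grip (a point): the point midway between the thumb pads of the flat cassette's catches, in the other bay: the same size and catches, but a flat ribbed top 46 mm above the deck and no cap; it stays seated
- vial_mid (a point): middle of the amber vial (22 mm across, 45 mm tall) standing on the deck's front left corner
- tin_mid (a point): middle of the flat tin (46 mm across, 18 mm tall) lying on the deck's front right corner
- jar_a_mid (a point): middle of a glass jar with a white lid (72 mm across, 90 mm tall) beside the pump
- jar_b_mid (a point): middle of another such jar beside the pump
- wash_bottle_mid (a point): point on the axis of the white wash bottle (68 mm across, 166 mm tall), 70 mm above the table, beside the pump
- beaker_mid (a point): middle of the glass beaker (68 mm across, 85 mm tall) beside the pump
- spatula_mid (a point): middle of a thin steel lab spatula (190 mm long, 6 mm high) lying across in front of the pump
Mind the look-alikes: they are no part of the job. What is shaped like the part that bears tall_grip but green or purple is not meant.

How it is judged:
By the outcome, as a careful person would: the job done as asked, in the order asked, and still so for the second after the job is handed in, while the arm keeps its last pose, push and grip.
It also fails if it takes over 45 s, if anything falls off the work surface, if the arm or the gripper's body presses on something with over 40 N, if the wrist force passes 120 N, or if a joint passes its speed limit or range.

ROBOT

A 6-joint arm with a two-finger parallel gripper is mounted at the origin on the work surface. World frame = base frame: x ahead of the robot, y to its left, z up, the work surface at z = 0. Lengths are in mm, angles in degrees, forces in N, time in s.
With the tool pointing down it reaches from about 350 to 850 mm from the base axis. Payload 8.1 kg.
Tool frame: the origin (TCP) lies midway between the tips of the shut fingers; the grasp point (between the pads) lies 19 mm behind it; y points along the fingers, x is the direction in which the jaws open and shut, and the axes are right-handed (so a half turn about y gives the same grasp; the last joint's range is limited). The gripper opens to 85 mm and grips with 20 to 120 N. Pads are 22 mm wide; open, the fingers measure 114 mm over their backs; the gripper's body (76 mm by 85 mm) begins 54 mm behind the grasp point. The pads swing forward as they close: fully open they stand 13 mm farther back than shut.
Start: joints at [-80.409, 7.471, 85.268, -0, 87.261, -4.893], TCP at [150.09, -580.929, 231.292] pointing down, gripper open.
Joint ranges: [-169.43, 169.43], [-51.17, 129.36], [1.28, 143.12], [-76.62, 256.62], [0, 156.53], [-152.29, 152.29]. Speed limits (degrees/s): [136.94, 136.94, 159.86, 180, 180, 180].

INTERFACE

Orientations are given as [roll, pitch, yaw] about the fixed x, y, z axes, in that order (R = Rz(yaw) Ry(pitch) Rx(roll)).
In Python, from bench import r gives the robot as it stands.
- The arm moves only by the tool move_arm, never from a script. Its arguments are lists of equal length, an entry for each row: "linear": the shift along the tool's x, y, z normalised to -1 to 1, where 1 is 300 mm, a list of three; "twist": the turn, a rotation vector about the tool's x, y, z normalised to -1 to 1, where 1 is pi/2 rad, a list of three; "hand": the opening, from -1 (shut) to 1 (fully open). A call has 1 to 12 rows; each row is the pose to reach, as a shift and turn from the pose measured when the call began, along the tool's axes at that moment; what a row does not reach only later rows make up. A row lasts 1/12 s, in which the tool goes at most 41.7 mm and 7.16 degrees, less where a joint would pass 70% of its speed; a pose out of reach is approached as far as the arm can. A call with a number of a shift or a turn outside -1 to 1 is refused whole. A call with a gripper value outside its range is refused whole. The fingers move at their own pace and stop on an object; "force" is the grip in N (left out, the last holds). Time passes only in rows, so rows that repeat a pose let the fingers close. It gives the time, the measured TCP pose, the force and the opening at its end, in the units of the state.
- r.sense(): the state, without advancing time (a new reading comes with each control period).
- r.snapshot(name): name is "scene" or "side" or "wrist"; returns a dict with "frame" (400x640x3 uint8, red, green, blue), "range_z" (400x640 float32, mm along the optical axis (not along the pixel's ray), 0 where there is no reading), "intrinsics" (3x3 intrinsics, pixels), "R" (3x3) and "t" (3): a world point X has camera coordinates R X + t; the wrist camera has in their place "hand_eye" (4x4, takes a point from camera to tool coordinates, whose origin is the TCP and whose axes are the tool frame's). Camera axes: x right, y down, z forward; pixel columns grow to the right and rows downward; lengths in mm; the calibration is good to about 2 mm. A picture is of the moment at which its call begins: read the wrist's pose just before it.
- r.hand_in(): hands the job in, once; it reports no verdict.
The state is a dict: "time": time; "joint_pos": joint angles; "qd": joint speeds; "joint_efforts": joint torques, N m; "tool_pos": TCP position; "tcp_rot": TCP orientation; "ft_force": force on the tool from outside, world axes, zero at the start; "wrist_torque": the same for the moment, N m; "finger_gap": finger opening in mm.
Only numpy, scipy, OpenCV 4.12 (cv2) and the standard library are available. Lean on these libraries where they do the work, as an engineer would, in place of code of your own. Each camera call takes 0.05 s, during which the arm holds its last target. There are 200 camera calls.

## Working session

There is one attempt and no reset: what is moved stays moved. The work goes in short steps, Python scripts to look and compute and a tool call to move; the robot and the scene stay as the last step left them, time stands still between calls to the robot, and variables do not carry over. Pictures are saved under pics/ and viewed, on a budget of 10 in all, crops included, one or two more only if the job needs it, and the job is handed in when it is done.

Besides the shell and the picture viewer there is one more tool, called after ">>>" as name(argument=value, ...) on one line, values as JSON. move_arm: Moves the arm, as the interface text tells. Scaled input: -1 to 1 covers 300 mm each way for a shift and pi/2 rad each way for a turn. Its arguments: {"type":"object","properties":{"linear":{"type":"array","items":{"type":"array","items":{"type":"number","minimum":-1,"maximum":1}}},"twist":{"type":"array","items":{"type":"array","items":{"type":"number","minimum":-1,"maximum":1}}},"hand":{"type":"array","items":{"type":"number"}},"force":{"type":"number"}},"required":["linear","twist","hand"]}

```bash
mkdir -p pics; ls
cat > h.py <<'E'
import numpy as np, cv2
from bench import r
from scipy.spatial.transform import Rotation as Ro
def pose():
    s=r.sense(); return np.array(s['tool_pos']), Ro.from_euler('xyz',s['tcp_rot'],degrees=True).as_matrix(), s
def shot(cam):
    p,R,s=pose(); d=r.snapshot(cam)
    if cam=='wrist':
        H=np.array(d['hand_eye']); A=R@H[:3,:3]; c=R@H[:3,3]+p
    else:
        A=np.array(d['R']).T; c=-A@np.array(d['t'])
    d['A'],d['c'],d['K']=A,c,np.array(d['intrinsics']); return d
def cloud(d):
    z=d['range_z'].astype(float); v,u=np.mgrid[:z.shape[0],:z.shape[1]]
    K=d['K']; P=np.stack([(u-K[0,2])/K[0,0]*z,(v-K[1,2])/K[1,1]*z,z],-1)
    return P@d['A'].T+d['c']
def onplane(d,u,v,h):
    K=d['K']; ray=d['A']@np.array([(u-K[0,2])/K[0,0],(v-K[1,2])/K[1,1],1.])
    return d['c']+ray*(h-d['c'][2])/ray[2]
def save(d,n,crop=None,s=1):
    f=d['frame'][...,::-1]
    if crop: f=f[crop[1]:crop[3],crop[0]:crop[2]]
    cv2.imwrite('pics/'+n,cv2.resize(f,None,fx=s,fy=s,interpolation=cv2.INTER_CUBIC))
E
python3 - <<'E'
from h import *
print(r.sense())
a=shot('scene');b=shot('side')
print(a['c'],b['c'])
np.savez('s0.npz',**{k:a[k] for k in('frame','range_z','A','c','K')});np.savez('s1.npz',**{k:b[k] for k in('frame','range_z','A','c','K')})
save(a,'a.png');save(b,'b.png')
E
```

```text
pics
{'time': 0.0, 'joint_pos': array([-8.04088655e+01,  7.51472565e+00,  8.53287961e+01,  6.80901468e-04,
        8.72610060e+01, -4.89339871e+00]), 'qd': array([ 0.165758  ,  0.0024237 ,  0.0520787 , -0.03657306, -0.0925353 ,
       -0.01704141]), 'joint_efforts': array([ 2.91181510e-03, -5.69402540e+01, -5.00548410e+01, -1.18182475e-04,
        1.49952038e-02,  1.52665098e-05]), 'tool_pos': array([ 150.00318028, -580.38829469,  230.25304193]), 'tcp_rot': array([-89.99040596,   0.1040888 , -75.51549126]), 'ft_force': array([1.18495384, 0.59400463, 0.19433666]), 'wrist_torque': array([-0.01680128,  0.01019137,  0.04527066]), 'finger_gap': 85.58322406645567}
[1096.48996285 -551.02134248  991.77828023] [121.12057065 610.40669909 673.30080824]
```

View pics/a.png

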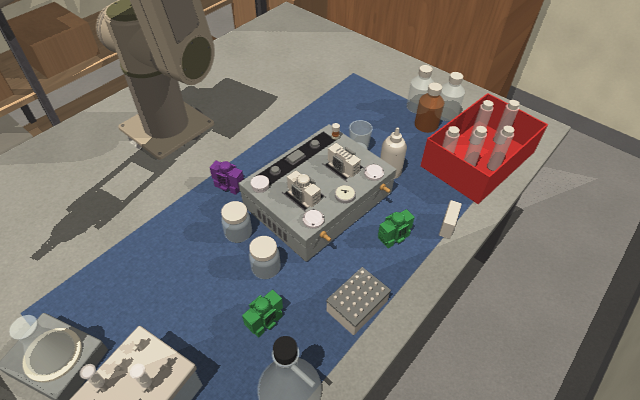

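View pics/b.png

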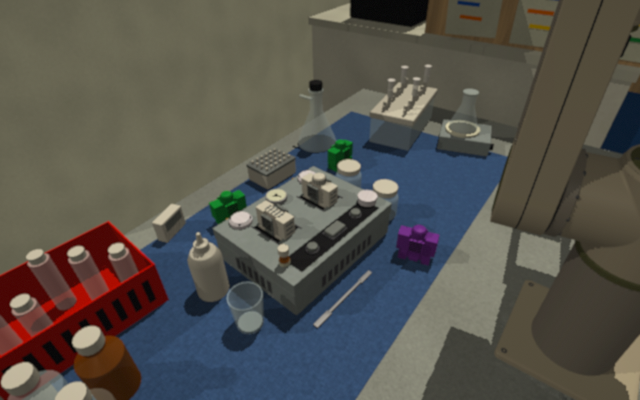

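The scene view shows the capped white cassette at (303,185) in the right bay (side view 319,180). The flat ribbed one is at (345,155), left bay. The black panel faces the robot: right vent at about (276,170), broad key at about (296,157). The green and purple blocks are look-alikes.

```bash
cat > m.py <<'E'
from h import *
for n in('s0','s1'):
    d=dict(np.load(n+'.npz')); P=cloud(d)
    m=(abs(P[...,2]-100)<5)&(d['range_z']>0)&(P[...,0]<800)&(P[...,0]>250)
    k,l,st,ce=cv2.connectedComponentsWithStats(m.astype('uint8'))
    i=1+st[1:,4].argmax(); q=P[l==i]
    (c,wh,a)=cv2.minAreaRect(q[:,:2].astype('float32')); print(n,c,wh,a,np.median(q[:,2]),st[i])
    yaw=np.radians(a if wh[0]<wh[1] else a-90); 
    C,S=np.cos(yaw),np.sin(yaw); L=(P[...,:2]-np.array(c))@np.array([[C,-S],[S,C]])
    print('yaw',np.degrees(yaw))
    f=d['frame']
    # cap: points z in 155..175 within the pump
    w=(abs(L[...,0])<130)&(abs(L[...,1])<165)
    for lo,hi in((158,172),(140,152),(110,119)):
        mm=(w&(P[...,2]>lo)&(P[...,2]<hi)).astype('uint8'); k,l2,s2,_=cv2.connectedComponentsWithStats(mm)
        for j in range(1,k):
            if s2[j,4]>12: print(lo,s2[j],P[l2==j].mean(0).round(1),L[l2==j].mean(0).round(1),(np.ptp(L[l2==j],0)).round(0))
E
python3 m.py
python3 - <<'E'
from h import *
d=dict(np.load('s0.npz')); save(d,'c.png',(230,110,400,260),4.7)
E
```

```text
s0 (565.5545043945312, 84.4542007446289) (333.260498046875, 255.59523010253906) 84.9063949584961 100.74697269507192 [ 239  124  158  118 6213]
yaw -5.093605041503906
158 [297 174  13  11 108] [581.3   8.8 162.7] [ 22.4 -74. ] [30. 34.]
140 [332 123   8   7  41] [506.8 225.1 144.8] [-71.  134.9] [21. 22.]
140 [328 143  33  24 383] [594.5 152.1 145.7] [22.8 69.9] [92. 52.]
140 [287 170  14  16 103] [549.4   9.6 146.5] [ -9.4 -76. ] [47. 31.]
140 [310 178   6   5  16] [590.8  31.7 144.3] [ 29.9 -50.3] [18. 13.]
140 [292 183  29  15 200] [602.7   3.3 145.6] [ 44.2 -77.6] [62. 43.]
110 [332 132   8   6  25] [510.6 222.4 114.3] [-67.  132.6] [23. 21.]
110 [311 140   9   7  43] [486.  162.7 113.8] [-86.1  70.8] [23. 20.]
110 [287 149  18  13 125] [479.7  90.8 113.9] [-86.1  -1.3] [29. 44.]
110 [328 156  15  15  37] [577.2 135.3 115. ] [ 7.1 51.7] [60. 14.]
110 [343 165  17  11  50] [626.1 144.  114.1] [55.  64.7] [38. 33.]
110 [365 164  19  14 195] [671.  183.  114.3] [ 96.3 107.5] [48. 50.]
110 [271 166   9   7  50] [473.6  19.5 113.8] [-85.9 -72.9] [22. 22.]
110 [251 175  18  16 145] [479
[... 1042 characters left out ...]

110 [357 190  20  14 220] [474.5 -37.1 116.1] [ -79.2 -129.3] [45. 45.]
110 [318 193  19  11  63] [545.9  23.  114.7] [-13.2 -63.4] [41. 29.]
110 [307 194  12   7  31] [578.3  36.2 114.8] [ 18.  -47.5] [32.  6.]
110 [350 209  10   7  54] [469.5  22.3 112.5] [-89.2 -70.6] [21. 22.]
110 [229 211  22  15 225] [664.8 188.3 112.9] [ 91.2 111.5] [47. 47.]
110 [324 221  21  15 170] [475.5  94.6 112.8] [-89.4   2. ] [27. 45.]
110 [262 224  12   9  30] [589.3 179.4 114.5] [16.8 96.2] [33.  3.]
110 [273 224  22  13  70] [556.3 164.5 114.5] [-14.8  78.5] [42. 33.]
110 [307 242  10   9  69] [482.2 165.1 112.9] [-88.8  72.8] [21. 22.]
110 [278 257  12   8  50] [499.1 231.6 114.4] [-77.6 140.5] [19. 20.]
```

View pics/c.png

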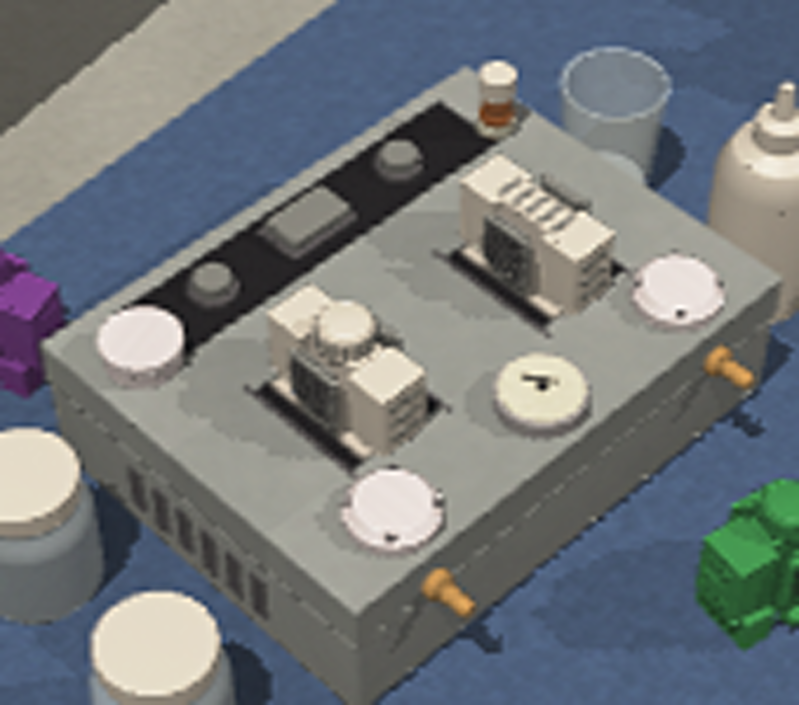

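Confirmed: the capped white cassette (crop 330,370) is in the right bay, so vent_right is the round key at crop (213,283) next to the tin. Pump centre is about (565,85) with yaw -5°, and both views agree within 5 mm. Moving now, with the fingers shut.

>>> move_arm(linear=[[-0.947,0,0.81],[-0.947,0,0.81],[-0.947,0,0.81],[-0.947,0,0.81],[-0.947,0,0.81],[-0.947,0,0.81],[-0.947,0,0.81],[-0.947,0,0.81],[-0.947,0,0.81],[-0.947,0,0.81]], twist=[[0,0.217,0],[0,0.217,0],[0,0.217,0],[0,0.217,0],[0,0.217,0],[0,0.217,0],[0,0.217,0],[0,0.217,0],[0,0.217,0],[0,0.217,0]], hand=[-1,-1,-1,-1,-1,-1,-1,-1,-1,-1], force=20)

```text
time: 0.93
tool_pos: [316.7, -238.7, 230.6]
tcp_rot: [-90.0, 0.2, -94.7]
ft_force: [-0.5, -0.5, 0.7]
finger_gap: 0.2
```

>>> move_arm(linear=[[-0.99,0,0.36],[-0.99,0,0.36],[-0.99,0,0.36],[-0.99,0,0.36],[-0.99,0,0.36],[-0.99,0,0.36],[-0.99,0,0.36],[-0.99,0,0.36],[-0.99,0,0.36],[-0.99,0,0.36]], twist=[[0,0,0],[0,0,0],[0,0,0],[0,0,0],[0,0,0],[0,0,0],[0,0,0],[0,0,0],[0,0,0],[0,0,0]], hand=[-1,-1,-1,-1,-1,-1,-1,-1,-1,-1])

```text
time: 1.77
tool_pos: [448.4, 49.9, 231.4]
tcp_rot: [-90.0, 0.2, -94.5]
ft_force: [1.1, -0.3, -0.2]
finger_gap: 0.3
```

Run:
```python
from h import *
d=shot('wrist'); print(d['c'],d['A'].round(2).tolist(),d['hand_eye'])
np.savez('w0.npz',**{k:d[k] for k in('frame','range_z','A','c','K')}); save(d,'w0.png')
P=cloud(d); c=np.array([565,84.7]);y=np.radians(-5);C,S=np.cos(y),np.sin(y)
L=(P[...,:2]-c)@np.array([[C,-S],[S,C]]); w=(abs(L[...,0])<135)&(abs(L[...,1])<170)
for lo,hi in((158,172),(140,152),(110,119)):
    mm=(w&(P[...,2]>lo)&(P[...,2]<hi)).astype('uint8'); k,l2,s2,_=cv2.connectedComponentsWithStats(mm)
    for j in range(1,k):
        if s2[j,4]>60: print(lo,s2[j],P[l2==j].mean(0).round(1),L[l2==j].mean(0).round(1),(np.ptp(L[l2==j],0)).round(0))
```

```text
[529.8186767   43.12890483 374.31898079] [[-0.08, -0.95, -0.32], [-1.0, 0.07, 0.03], [-0.0, 0.32, -0.95]] [[ 9.99999992e-01 -3.48570041e-05  1.23602175e-04 -1.59212960e-01]
 [-1.28278508e-04 -3.16785981e-01  9.48497035e-01 -1.43004803e+02]
 [ 6.09367122e-06 -9.48497043e-01 -3.16785982e-01  8.15541598e+01]
 [ 0.00000000e+00  0.00000000e+00  0.00000000e+00  1.00000000e+00]]
158 [353   0  45  12 307] [565.5  10.6 161. ] [  7.  -73.8] [ 6. 23.]
140 [ 78   0  17  17 211] [580.  174.9 143.4] [ 7.  91.2] [9. 8.]
140 [  96    0   64   66 3479] [563.5 153.4 146.2] [-7.5 68.3] [35. 33.]
140 [152   0  18  17 203] [576.6 130.9 143.6] [ 7.5 47. ] [9. 8.]
140 [328   0  13  19 181] [568.4  32.4 143.9] [  8.  -51.8] [9. 7.]
140 [ 342    0   57   68 2987] [549.6  12.1 146.4] [ -9.  -73.6] [35. 32.]
140 [402   0  14  20 205] [564.7 -11.2 144. ] [  8.1 -95.6] [10.  8.]
140 [  25  126   40   34 1019] [505.  223.  144.9] [-71.8 132.5] [21. 23.]
110 [180   0   6  24  88] [577.8 128.6 115.4] [ 9.  44.9] [14.  4.]
110 [168  25  10  42 209] [558.6 139.4 114.6] [-11.2  54. ] [25.  2.]
110 [ 410  114   66   65 2508] [477.5 -41.6 118.1] [ -76.1 -133.4] [46. 46.]
110 [ 61 120  33  32 395] [505.7 217.7 114.8] [-70.6 127.4] [23. 18.]
110 [ 232  141   60   35 1991] [477.9  89.7 114.3] [-87.2  -2.6] [26. 44.]
110 [151 143  31  30 688] [483.7 160.8 114.2] [-87.6  68.7] [22. 22.]
110 [344 145  30  30 662] [471.5  18.7 114.3] [-87.4 -73.9] [22. 22.]
```

View pics/w0.png

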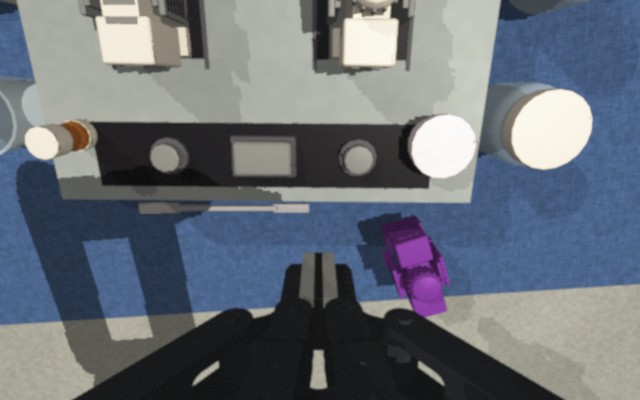

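The panel is clear in the wrist view: run/stop at (263,158), right vent at (358,158), tin at (443,146), vial at (48,138). Going above run/stop, then down.

>>> move_arm(linear=[[-0.143,0,0.087],[-0.143,0,0.087],[-0.143,0.1,0.087],[-0.143,0.2,0.087],[-0.143,0.3,0.087],[-0.143,0.36,0.087],[-0.143,0.38,0.087],[-0.143,0.39,0.087],[-0.143,0.4,0.087],[-0.143,0.4,0.087]], twist=[[0,0.006,0],[0,0.006,0],[0,0.006,0],[0,0.006,0],[0,0.006,0],[0,0.006,0],[0,0.006,0],[0,0.006,0],[0,0.006,0],[0,0.006,0]], hand=[-1,-1,-1,-1,-1,-1,-1,-1,-1,-1])

```text
time: 2.65
tool_pos: [478.5, 89.3, 112.8]
tcp_rot: [-89.9, 0.2, -95.1]
ft_force: [-1.0, -0.7, 2.8]
finger_gap: -0.1
```

>>> move_arm(linear=[[0,0.007,0],[0,0.013,0],[0,0.017,0],[0,0.02,0],[0,0.02,0]], twist=[[0,0,0],[0,0,0],[0,0,0],[0,0,0],[0,0,0]], hand=[-1,-1,-1,-1,-1])

```text
time: 3.07
tool_pos: [480.0, 89.3, 108.9]
tcp_rot: [-89.7, 0.2, -95.1]
ft_force: [-3.3, -2.3, 12.1]
finger_gap: -0.0
```

That is 12 N, well over the 4.5 N spring, with the key stopped at the bottom. Releasing it and going to the right vent key.

>>> move_arm(linear=[[0,-0.03,0],[0,-0.1,0],[0,-0.1,0],[0.1,-0.1,-0.008],[0.232,-0.1,-0.008],[0.232,-0.1,-0.008],[0.232,-0.1,-0.008],[0.232,-0.05,-0.008],[0.232,-0.03,-0.008],[0.232,-0.02,-0.008],[0.232,-0.014,-0.008],[0.232,-0.014,-0.008]], twist=[[0,0,0],[0,0,0],[0,0,0],[0,0,0],[0,0,0],[0,0,0],[0,0,0],[0,0,0],[0,0,0],[0,0,0],[0,0,0],[0,0,0]], hand=[-1,-1,-1,-1,-1,-1,-1,-1,-1,-1,-1,-1])

```text
time: 4.07
tool_pos: [470.9, 20.8, 112.6]
tcp_rot: [-89.8, 0.2, -95.1]
ft_force: [-1.4, 0.7, 2.4]
finger_gap: 0.2
```

>>> move_arm(linear=[[0,0.007,0],[0,0.013,0],[0,0.017,0],[0,0.02,0],[0,0.02,0]], twist=[[0,0,0],[0,0,0],[0,0,0],[0,0,0],[0,0,0]], hand=[-1,-1,-1,-1,-1])

```text
time: 4.48
tool_pos: [471.7, 21.1, 108.8]
tcp_rot: [-89.7, 0.2, -95.1]
ft_force: [-9.3, 1.9, 18.5]
finger_gap: -0.0
```

Bottomed at 18 N. Now up and forward for a close look at the cassette, opening the fingers.

>>> move_arm(linear=[[0,-0.03,0],[0,-0.15,0],[0,-0.3,0],[0,-0.45,0],[0,-0.45,0.1],[0,-0.45,0.167],[0,-0.45,0.167],[0,-0.45,0.167]], twist=[[0,0,0],[0,0,0],[0,0,0],[0,0,0],[0,0,0],[0,0,0],[0,0,0],[0,0,0]], hand=[-1,-1,-1,1,1,1,1,1])

```text
time: 5.15
tool_pos: [521.2, 16.1, 243.8]
tcp_rot: [-89.8, 0.2, -95.1]
ft_force: [0.6, -0.4, -0.0]
finger_gap: 60.4
```

```bash
cat > w.py <<'E'
from h import *
import sys
d=shot('wrist'); save(d,sys.argv[1]); print(pose()[0],r.sense()['finger_gap'])
P=cloud(d); c=np.array([565,83]);y=np.radians(-5);C,S=np.cos(y),np.sin(y)
L=(P[...,:2]-c)@np.array([[C,-S],[S,C]]); w=(abs(L[...,0])<135)&(abs(L[...,1])<170)
for lo,hi in((158,172),(141,152),(110,119)):
    mm=(w&(P[...,2]>lo)&(P[...,2]<hi)).astype('uint8'); k,l2,s2,_=cv2.connectedComponentsWithStats(mm)
    for j in range(1,k):
        if s2[j,4]>60:
            q=P[l2==j]; b=L[l2==j]; print(lo,s2[j],q.mean(0).round(1),b.min(0).round(1),b.max(0).round(1))
m=(abs(P[...,2]-145)<4)&w&(L[...,1]<-20)&(L[...,1]>-110)
print('rect',cv2.minAreaRect(P[m][:,:2].astype('float32')))
E
python3 w.py w1.png
```

```text
[520.40173781  16.24109097 243.38636803] 67.54566445298482
158 [ 296   94   53   53 1943] [579.1   9.3 162.9] [  3.7 -88.8] [ 35.8 -56.2]
141 [ 297   47   51   55 2376] [608.1   6.7 146.4] [ 31.  -88.4] [ 63.7 -56.3]
141 [  68   48   75  135 6062] [593.4 150.8 146.3] [-24.1  54.8] [63.4 87.6]
141 [ 64  93  22  51 599] [593.1 173.3 144. ] [ 3.  88.7] [36.1 97. ]
141 [130  92  20  52 609] [589.3 130.1 144. ] [ 2.9 45.4] [36.6 54.1]
141 [284  92  12  52 489] [580.4  30.8 144.3] [  3.2 -54.4] [ 36.5 -46.9]
141 [348  92  13  52 494] [576.9 -12.4 144.3] [  3.1 -97.8] [ 36.5 -90.2]
141 [ 299  139   47   44 1787] [548.6  11.8 146.3] [-24.5 -88.3] [  6.2 -56.5]
141 [ 29 230  33  28 700] [505.5 223.  145.1] [-82.9 124. ] [-61.6 145.9]
110 [  24    0   73   44 2441] [658.7 182.3 114. ] [69.3 83.7] [ 96.6 133.7]
110 [ 180    0   75   46 2691] [648.8  74.7 113. ] [ 67.8 -25.9] [96.3 25.1]
110 [ 341    0   72   44 2391] [639.7 -33.5 114. ] [  69.  -134.9] [ 96.3 -85.7]
110 [136  51  14  41 234] [619.8 134.3 114.6] [36.4 54.9] [63.4 61.5]
110 [154  91  13  48 183] [589.6 127.5 115.3] [ 2.8 45.4] [36.6 49.4]
110 [152 141  10  32 161] [558.  139.4 114.4] [-23.9  54.7] [-0.3 56.5]
110 [ 367  208   56   53 1771] [478.5 -41.7 118.1] [ -99.5 -155. ] [ -53.8 -109.6]
110 [ 58 214  30  27 311] [507.7 218.2 114.8] [-82.3 124.2] [-61.  143.3]
110 [ 210  230   54   29 1481] [478.5  89.2 114.2] [-100.5  -22.8] [-74.9  21.7]
110 [139 233  27  25 515] [484.2 160.5 114.1] [-99.4  60.3] [-77.4  81.2]
110 [309 232  26  26 495] [472.   18.3 114.2] [-98.6 -83.2] [-77. -62.]
rect ((578.2088012695312, 9.22047233581543), (50.97480010986328, 88.1312484741211), 84.84765625)
```

View pics/w1.png

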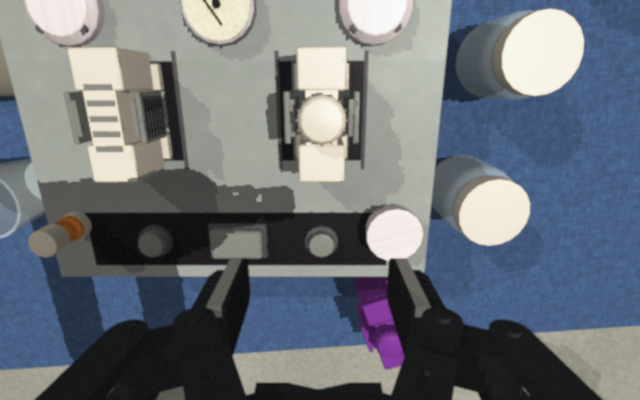

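Tall cassette centre is (578.5, 9.5) with yaw -5.1°, and its cap is at pixel (322,120). The size matches (88 x 51 mm over the catches). Moving over it and down with the jaws open.

>>> move_arm(linear=[[0.003,0,0.1],[0.003,0,0.194],[0.003,0,0.194],[0.003,0,0.194],[0.003,0.1,0.194],[0.003,0.2,0.194],[0.003,0.28,0.194],[0.003,0.36,0.194],[0.003,0.42,0.194],[0.003,0.458,0.194],[0.003,0.458,0.194]], twist=[[0,0,0],[0,0,0],[0,0,0],[0,0,0],[0,0,0],[0,0,0],[0,0,0],[0,0,0],[0,0,0],[0,0,0],[0,0,0]], hand=[1,1,1,1,1,1,1,1,1,1,1])

```text
time: 6.12
tool_pos: [575.8, 11.1, 103.3]
tcp_rot: [-90.1, 0.2, -95.1]
ft_force: [-0.3, -0.9, 0.5]
finger_gap: 85.6
```

>>> move_arm(linear=[[0.003,-0.01,0.008],[0.003,-0.01,0.008],[0.003,-0.01,0.008],[0.003,-0.01,0.008],[0.003,-0.01,0.008],[0.003,-0.01,0.008],[0.003,-0.01,0.008],[0.003,-0.01,0.008],[0.003,-0.01,0.008],[0.003,-0.01,0.008]], twist=[[0,0,0],[0,0,0],[0,0,0],[0,0,0],[0,0,0],[0,0,0],[0,0,0],[0,0,0],[0,0,0],[0,0,0]], hand=[1,1,-1,-1,-1,-1,-1,-1,-1,-1], force=35)

```text
time: 6.95
tool_pos: [579.4, 9.6, 108.4]
tcp_rot: [-90.0, 0.2, -95.1]
ft_force: [-2.3, -0.9, 8.7]
finger_gap: 33.1
```

The gap is 33 mm, where 36 was expected, so I'll check before lifting.

Run:
```python
from h import *
s=r.sense(); print(s['finger_gap'],s['tool_pos'],s['ft_force'])
d=shot('wrist'); a=shot('side'); s=r.sense(); print(s['finger_gap'],s['tool_pos'],s['ft_force'])
A=cv2.resize(d['frame'][150:350,200:440],(480,400)); B=cv2.resize(a['frame'][140:220,270:400][:, :96],(480,400),interpolation=cv2.INTER_CUBIC)
cv2.imwrite('pics/g.png',np.vstack([cv2.resize(A,(480,300)),cv2.resize(B,(480,300))])[...,::-1])
```

```text
33.0538189066287 [579.35362669   9.6281484  108.38969679] [-2.29268624 -0.85367392  8.6716139 ]
32.69520376882092 [579.33140625   9.64200987 108.35857375] [-2.45472806 -0.24579127  9.66283821]
```

View pics/g.png

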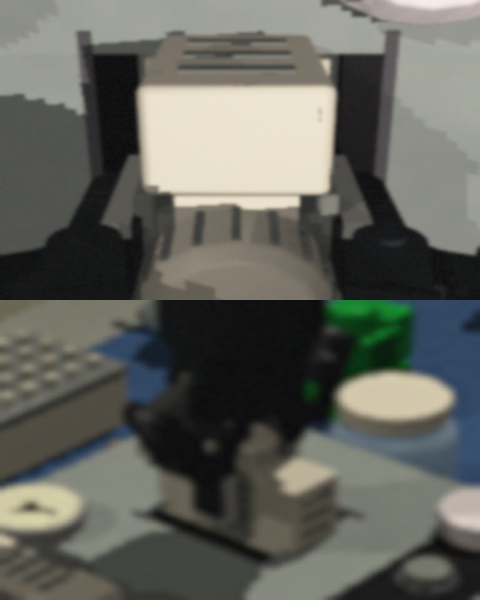

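The pads sit symmetrically on both catches (dark jaws either side of the cassette), pressed fully in. Lifting.

>>> move_arm(linear=[[0,-0.01,0],[0,-0.025,0],[0,-0.04,0],[0,-0.06,0],[0,-0.08,0],[0,-0.1,0],[0,-0.12,0],[0,-0.12,0]], twist=[[0,0,0],[0,0,0],[0,0,0],[0,0,0],[0,0,0],[0,0,0],[0,0,0],[0,0,0]], hand=[-1,-1,-1,-1,-1,-1,-1,-1])

```text
time: 7.72
tool_pos: [580.3, 9.4, 146.3]
tcp_rot: [-89.8, 0.2, -95.1]
ft_force: [0.3, 0.8, -1.7]
finger_gap: 32.8
```

>>> move_arm(linear=[[0,-0.06,0],[0,-0.12,0],[0,-0.18,0],[0,-0.23,0],[0,-0.25,0],[0,-0.25,0],[0,-0.25,0],[0,-0.25,0],[0,-0.25,0],[0,-0.25,0]], twist=[[0,0,0],[0,0,0],[0,0,0],[0,0,0],[0,0,0],[0,0,0],[0,0,0],[0,0,0],[0,0,0],[0,0,0]], hand=[-1,-1,-1,-1,-1,-1,-1,-1,-1,-1])

```text
time: 8.55
tool_pos: [579.3, 9.2, 219.9]
tcp_rot: [-89.9, 0.2, -95.1]
ft_force: [0.5, -0.3, -2.5]
finger_gap: 32.8
```

Run:
```python
from h import *
d=shot('scene'); a=shot('side'); s=r.sense(); print(s['finger_gap'],s['tool_pos'],s['ft_force'],abs(s['qd']).max())
A=cv2.resize(d['frame'][90:260,210:420],(630,300)) ; 
A=cv2.resize(d['frame'][90:260,200:440],(720,300*17//17)); B=cv2.resize(a['frame'][90:310,200:420],(300,300),interpolation=cv2.INTER_CUBIC)
A=cv2.resize(d['frame'][80:260,210:420],(490,420),interpolation=cv2.INTER_CUBIC)
cv2.imwrite('pics/f.png',np.hstack([A,cv2.resize(B,(300,420))])[...,::-1])
P=cloud(a); w=(abs(P[...,0]-578)<60)&(abs(P[...,1]-10)<40)&(P[...,2]>150)&(P[...,2]<215)
f=a['frame'].astype(int); w&=(f.min(-1)>110); q=P[w]; print(len(q),q[:,2].min() if len(q) else 0, np.percentile(q,[2,50,98],axis=0).round(1))
```

```text
32.77819925804937 [579.63763788   9.19272202 220.46118989] [ 0.09540832 -0.10277764 -1.1296389 ] 0.2879456530454712
8 185.8203130525663 [[544.8  20.2 185.8]
 [562.3  32.2 187.2]
 [586.7  35.3 192.1]]
```

View pics/f.png

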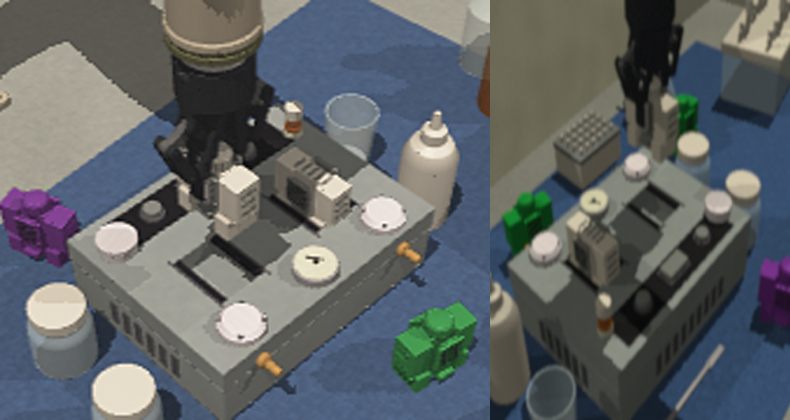

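The cassette is upright in the jaws over its empty bay (left half 235,200; right half 650,120). The keys are up, the flat cassette is seated, and the vial, tin and other items are unmoved. Handing in.

```bash
python3 -c "
from bench import r
print(r.hand_in()); s=r.sense(); print(s['time'],s['tool_pos'],s['finger_gap'])"
```

```text
the job is handed in; nothing more can be done
None
the job is handed in; nothing more can be done
```

I stopped the pump, vented the right bay, and lifted the capped cassette out. It is still held upright by its pinched catches, and the job is handed in. It took about 9 s of robot time, and hand-in gave no verdict.

- **Keys:** I pressed run/stop, then the right vent key, each to its end stop. The wrist force read 12 N and 18 N against the 4.5 N springs. Both look back up in the last picture.
- **Lift:** The tool rose 112 mm. That puts the cassette's underside at about 187 mm, 87 mm above the deck. The depth picture's lowest reading on the cassette was 186 mm, but from only 8 pixels.
- **Stillness:** The arm was nearly still at hand-in, with joint speeds under 0.3 degrees/s. The wrist carried roughly the cassette's weight, 1 to 2.5 N.
- **Surroundings:** In the last picture the flat cassette is still seated. The left vent key, vial, tin, jars, bottle, beaker and spatula look undisturbed.

**One disagreement:** the gripper gap reads 32.8 mm where 36 mm was expected with the catches fully in. I put this down to the finger pads giving or an offset in the sensor. The close-up showed the jaws evenly on both catches, and the cassette came out freely.

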